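# Read the code label on the sealed tray with the hand scanner

## Task

Lift the hand scanner out of its charging cradle and read the big white bar-code label on top of the tray with the black sides: from about 11 cm away, point the window at the middle of the label with the scan line running across all the bars, and hold it steady there for a good second. Then lay the scanner back in its cradle, fully seated as it was, and let go once it rests there rather than drop it; do not touch or shift any of the three sealed trays.

Things in the scene. Friction and masses are not known exactly. Their poses are not given: they have to be found in the camera images.
- scanner: Grey pistol-shaped bar-code scanner, 240 g, always on. Origin: the grip point in its head: two flat cheeks 48 mm apart along y, free from above. In the cradle z is up, x level to the front, the head sloping nose-down 50 degrees. Extents in mm: top at x 0, z +25; nose (62 wide) bottom edge at x 31, z -80; handle (33 wide) end at x -120, z -43.
- scanner_eye (a point): Middle of the dark window on the scanner's nose, at (48.5, 0, -65.8) mm in the scanner's axes. Its x axis is the beam, out of the window, 50 degrees below level while the scanner is upright as in its cradle; y lies along the scan line, across the nose. It reads labels 60 to 180 mm away.
- cradle: Black and grey charging cradle, fixed; base 176 x 104 mm. Origin: middle of its underside; x points from the handle saddle (cheeks 40 mm apart) to the nose cup (wings 72 mm apart, toe lip). The scanner lifts out straight up and goes back straight down; 100 mm up clears everything.
- cradle_home (a point): Where the scanner's origin lies when seated: 36 mm ahead of the cradle's origin along its x, 132 mm up. Axes are the cradle's; the seated scanner's axes match them.
- tray_black: Sealed food tray, black sides, clear lid film, 101 x 142 x 47 mm, standing loose on the table; origin at the middle of its underside, y along its length.
- label_mid (a point): Middle of the white bar-code label (44 x 74 mm) on top of the black tray, 47 mm above the table, facing up. Axes are the tray's: the row of bars runs along y (the 74 mm length), each bar lies along x (32 mm).
- tray_white_a: Sealed food tray with white sides, only a small red and white print on its lid, 120 x 141 x 50 mm, loose on the table; origin at the underside, within 10 mm of its middle.
- tray_white_b: Sealed food tray with white sides, only a small red and white print on its lid, 122 x 146 x 49 mm, loose on the table; origin at the underside, within 10 mm of its middle.
Mind the look-alikes: they are no part of the job. What is shaped like the tray_black but blue or green is not meant.

How it is judged:
On the way:
1. label held in view 0.9 s: 60-180 mm off, its middle within 20 mm of the beam, beam within 55 deg of square to it, scan line within 20 deg of square to the bars, slower than 20 mm/s, 0.15 rad/s (x of label_mid in the frame of scanner_eye between 0.06 and 0.18 m and y of label_mid in the frame of scanner_eye between -0.02 and 0.02 m and z of label_mid in the frame of scanner_eye between -0.02 and 0.02 m and angle between the x axis of scanner_eye and the z axis of label_mid, either way round below 0.96 rad and angle between the y axis of scanner_eye and the y axis of label_mid, either way round below 0.35 rad and linear speed of scanner below 0.02 m/s and angular speed of scanner below 0.15 rad/s), for 0.9 s.
At the end, for the whole second after the job is handed in: The scanner is back in its cradle, its origin within 12 mm of the seated place, upright within 7 degrees and in line with the cradle within 8.5 degrees, at rest and released (distance between scanner and cradle_home below 0.012 m and angle between scanner's own z axis and vertical below 0.12 rad and angle between the x axis of scanner and the x axis of cradle_home, either way round below 0.15 rad and linear speed of scanner below 0.01 m/s); the robot touches nothing.
It fails at once if a sealed tray is shifted by more than 10 mm (distance of any of tray_black, tray_white_a, tray_white_b from where it was at the start of the episode above 0.01 m).
It fails at once if the scanner or the gripper presses on a sealed tray with more than 2 N (contact force between any of scanner, the arm, the fingers and tray_black above 2 N or contact force between any of scanner, the arm, the fingers and tray_white_a above 2 N or contact force between any of scanner, the arm, the fingers and tray_white_b above 2 N).
It fails at once if the scanner is dropped (falls at over 0.5 m/s, out of the fingers: a drop of about 13 mm) (linear speed of scanner above 0.5 m/s and contact force between the fingers and scanner below 0.5 N).
It also fails if it takes over 48 s, if anything falls off the work surface, if the arm or the gripper's body presses on something with over 40 N, if the wrist force passes 120 N, or if a joint passes its speed limit or range.

## Robot

A 7-joint arm with a two-finger parallel gripper is mounted at the origin on a cart in front of the work surface, level with it; the furniture and walls round the work are solid. World frame = base frame: x ahead of the robot, y to its left, z up, the work surface at z = 0. Lengths are in m, angles in rad, forces in N, time in s.
With the tool pointing down it reaches from about 0.35 to 0.9 m from the base axis. Payload 8.1 kg.
Tool frame: the origin (TCP) lies midway between the tips of the shut fingers; the grasp point (between the pads) lies 19 mm behind it; z points along the fingers, y is the line along which they close (so a half turn about z gives the same grasp; the last joint's range is limited). The gripper opens to 92 mm and grips with 3 to 60 N. Pads are 19 mm wide; open, the fingers measure 130 mm over their backs; the gripper's body (75 mm by 190 mm) begins 47 mm behind the grasp point.
Start: joints at [1.236, 0.434, 0.025, 1.573, -0.012, 1.134, -0.075], TCP at [0.144, -0.608, 0.2] pointing down, gripper open.
Joint ranges: [-2.62, 2.62], [-0.44, 2.09], [-1.27, 1.32], [0.08, 2.57], [-1.32, 4.46], [0.12, 2], [-2.74, 2.74]. Speed limits (rad/s): [2.22, 2.22, 3.01, 3.01, 3.14, 3.14, 3.14].

## Interface

Orientations are given as a rotation vector (axis times angle).
In Python, from cell import observe, cams, job gives the robot as it stands. The module is installed in compiled form; this text tells all that it offers.
- The arm moves only by the tool step_arm, never from a script. Its argument "steps" is a list of rows, each a list of 6 numbers: the shift along the world's x, y, z in mm, then the turn, a rotation vector about the world's x, y, z in rad. In form: [[dx, dy, dz, rx, ry, rz], ...]. A call has 1 to 20 rows; each row shifts and turns the commanded pose from where the row before left it; what a row does not reach is not made up. A row lasts 1/12 s, in which the tool goes at most 41.7 mm and 7.16 degrees, less where a joint would pass 70% of its speed; a pose out of reach is approached as far as the arm can. A call with a gripper value outside its range is refused whole. "gripper" is the opening, from 0 (shut) to 1 (fully open), set as the call begins (left out, the last holds). The fingers move at their own pace and stop on an object; "force" is the grip in N (left out, the last holds). Time passes only in rows, so rows that do not move let the fingers close. It gives the time, the measured TCP pose, the force, the opening and the grip force at its end, in the units of the state.
- observe(): the state, without advancing time (a new reading comes with each control period).
- cams.get_image(name): name is "scene" or "top" or "wrist"; returns the picture (480x640x3 uint8, red, green, blue); there is no depth.
- cams.get_calibration(name): a dict with "fov_y" (degrees; the focal length in pixels is half the picture's height over the tangent of half this angle, whatever the lens; pixels are square), "cx", "cy" (the principal point, pixels), "world_to_cam" (4x4, takes a point from world to camera coordinates). Camera axes: x right, y up, looking along -z (the intrinsics and any distortion apply to the point x, -y, -z); pixel columns grow to the right and rows downward; lengths in m; the calibration is good to about 2 mm. A picture is of the moment at which its call begins: read the wrist's pose just before it. get_calibration takes no time and is no camera call; for the wrist camera it gives the pose at the moment of the call.
- job.sign_off(): hands the job in; it is judged then, once.
The state is a dict: "clock": time; "joints": joint angles; "dq": joint speeds; "joint_efforts": joint torques, N m; "position": TCP position; "ee_rot": TCP orientation; "force": force on the tool from outside, world axes, zero at the start; "ft_torque": the same for the moment, N m; "width": opening from 0.0 (shut) to 1.0 (fully open); "gripper_force": force on a finger pad.
Only numpy, scipy, OpenCV 4.12 (cv2) and the standard library are available. Lean on these libraries where they do the work, as an engineer would, in place of code of your own. Each camera call takes 0.05 s, during which the arm holds its last target. There are 200 camera calls.

## Working session

There is one attempt and no reset: what is moved stays moved. The work goes in short steps, Python scripts to look and compute and a tool call to move; the robot and the scene stay as the last step left them, time stands still between calls to the robot, and variables do not carry over. Pictures are saved under pics/ and viewed, at most 10 in all, crops included, and the job is handed in when it is done.

Besides the shell and the picture viewer there is one more tool, called as name([rows], argument=value, ...), one row to a line, values as JSON. step_arm: Moves the arm, as the interface text tells. Its arguments: {"type":"object","properties":{"steps":{"type":"array","items":{"type":"array","items":{"type":"number"}}},"gripper":{"type":"number"},"force":{"type":"number"}},"required":["steps"]}

```bash
mkdir -p pics
python3 - <<'E'
from cell import observe, cams
import cv2,numpy as np
s=observe();print({k:np.round(v,3).tolist() for k,v in s.items()})
for n in ["scene","top"]:
    im=cams.get_image(n);cv2.imwrite(f"pics/{n}0.png",im[:,:,::-1]);c=cams.get_calibration(n);print(n,{k:np.round(v,4).tolist() for k,v in c.items()})
E
```

```text
{'clock': 0.0, 'joints': [1.236, 0.435, 0.025, 1.574, -0.012, 1.134, -0.075], 'dq': [-0.002, 0.001, 0.0, -0.0, -0.0, 0.001, -0.0], 'joint_efforts': [0.001, -66.786, 0.985, -31.446, -0.061, 0.043, 0.0], 'position': [0.143, -0.608, 0.199], 'ee_rot': [-3.119, -0.363, 0.001], 'force': [0.48, 0.518, -0.641], 'ft_torque': [0.02, -0.022, -0.002], 'gripper_force': 0.0, 'width': 0.998}
scene {'fov_y': 51.1568, 'cx': 324.1383, 'cy': 238.473, 'world_to_cam': [[0.907, -0.4208, 0.0184, -0.4729], [0.3003, 0.6767, 0.6722, -0.2879], [-0.2953, -0.6041, 0.7401, -0.9684], [0.0, 0.0, 0.0, 1.0]]}
top {'fov_y': 54.8324, 'cx': 316.4334, 'cy': 233.8004, 'world_to_cam': [[0.0282, -0.9995, -0.0173, 0.0311], [0.993, 0.026, 0.1149, -0.5359], [-0.1144, -0.0205, 0.9932, -1.1356], [0.0, 0.0, 0.0, 1.0]]}
```

View pics/scene0.png

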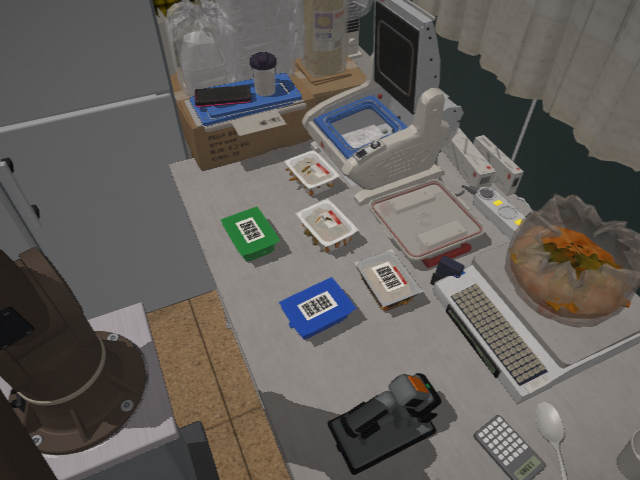

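View pics/top0.png

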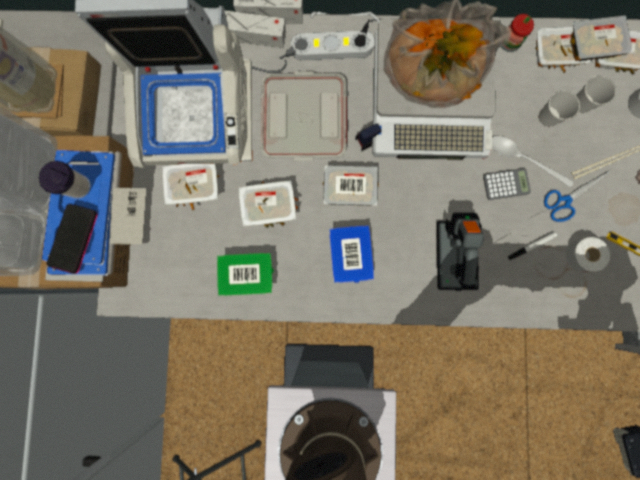

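Scene: scanner in cradle at about (385,415), labelled trays are green (250,232), blue (317,305) and a clear-lidded one (390,278). Top: green (245,272), blue (351,252), clear-lidded (350,185), white trays without a big label (190,183) and (268,202), cradle (459,250). The clear-lidded tray fits (not blue or green); I'll confirm in a crop.

Run:
```python
import cv2,numpy as np
a=cv2.imread("pics/scene0.png")[245:315,345:435];b=cv2.imread("pics/top0.png")
A=cv2.resize(a,None,fx=4.2,fy=4.2,interpolation=2)
B=cv2.resize(b[160:210,315:385],None,fx=5.4,fy=5.4,interpolation=2)
C=cv2.resize(b[200:300,425:495],None,fx=5.7,fy=5.7,interpolation=2)
o=np.zeros((575,790,3),np.uint8)
o[:A.shape[0],:A.shape[1]]=A;o[300:300+B.shape[0],:B.shape[1]]=B;o[:C.shape[0],385:385+C.shape[1]]=C
cv2.imwrite("pics/crop1.png",o)
```

```text
(no output)
```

View pics/crop1.png

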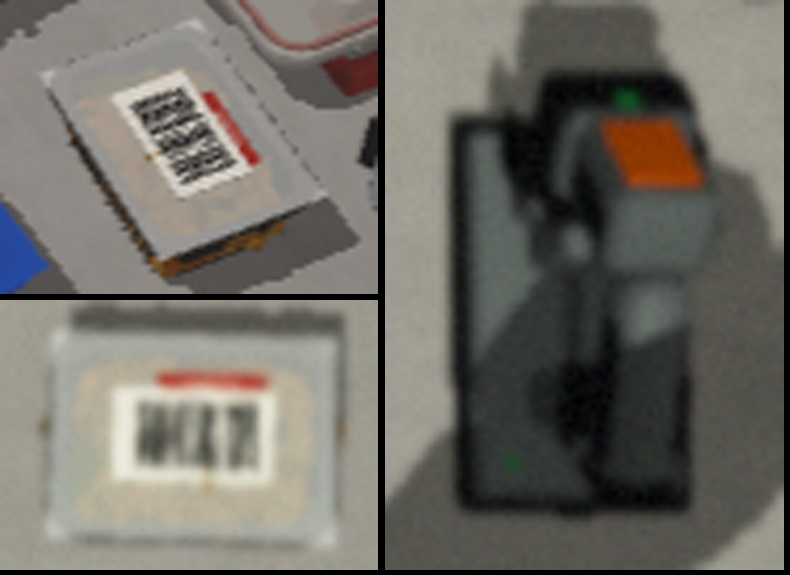

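The crop confirms the clear-lidded tray at top (350,185) has black sides; its bars stack along the image's horizontal. Cradle base corners in top are about (437,221), (438.5,288.6), (478.5,288.6), with the nose cup at the upper end.

```bash
cat > h.py <<'E'
import numpy as np,cv2
from cell import cams
def cal(n):
    c=cams.get_calibration(n);return 240/np.tan(np.radians(c["fov_y"]/2)),c["cx"],c["cy"],np.array(c["world_to_cam"])
def ray(c,u,v,z):
    f,cx,cy,T=c;R,t=T[:3,:3],T[:3,3];o=-R.T@t;d=R.T@np.array([(u-cx)/f,-(v-cy)/f,-1]);return o+d*(z-o[2])/d[2]
def proj(c,p):
    f,cx,cy,T=c;q=T[:3,:3]@np.array(p)+T[:3,3];return np.round([cx+f*q[0]/-q[2],cy-f*q[1]/-q[2]],1)
E
python3 - <<'E'
from h import *
mm=lambda p:np.round(1e3*np.array(p),1)
for n,box in [("top",(165,205,330,372)),("scene",(255,305,368,415))]:
    im=cv2.imread(f"pics/{n}0.png");c=cal(n);a,b,l,r=box
    hsv=cv2.cvtColor(im,cv2.COLOR_BGR2HSV)[a:b,l:r]
    m=((hsv[...,2]>205)&(hsv[...,1]<40)).astype(np.uint8)
    m=cv2.morphologyEx(cv2.copyMakeBorder(m,9,9,9,9,0),cv2.MORPH_CLOSE,np.ones((7,7)))[9:-9,9:-9]
    k,lab,st,ce=cv2.connectedComponentsWithStats(m);i=1+np.argmax(st[1:,4])
    v,u=np.nonzero(lab==i);P=np.array([ray(c,x+l,y+a,.047)[:2] for x,y in zip(u,v)]).astype(np.float32)*1000
    print(n,"label px",ce[i]+[l,a],st[i],"world",P.mean(0),cv2.minAreaRect(P))
c=cal("top")
for z in (0,.02):
  for q in [(436.75,220.7),(438.5,288.6),(478.5,288.6)]: print(z,q,mm(ray(c,*q,z)))
# orange patch, and trays' outlines
for n,box in [("top",(200,300,425,495)),("scene",(360,480,320,460))]:
    im=cv2.imread(f"pics/{n}0.png");a,b,l,r=box;h=cv2.cvtColor(im,cv2.COLOR_BGR2HSV)[a:b,l:r]
    v,u=np.nonzero((h[...,0]<15)&(h[...,1]>150)&(h[...,2]>120));print(n,"orange",u.mean()+l,v.mean()+a,len(u))
    for z in (.13,.145,.155):print(mm(ray(cal(n),u.mean()+l,v.mean()+a,z)))
print([proj(c,p) for p in [(0.55,-.3,0)]])
E
```

```text
top label px [349.00444444 185.39555556] [  6  11  30  19 225] world [657.6401  -33.08045] ((658.7800903320312, -36.63040542602539), (74.47795104980469, 44.35917663574219), 88.76396942138672)
scene label px [387.59683794 277.09090909] [  4   7  32  29 253] world [656.8401   -38.017315] ((657.728759765625, -36.17616653442383), (72.42045593261719, 40.41991424560547), 89.81266784667969)
0 (436.75, 220.7) [ 580.7 -263.8    0. ]
0 (438.5, 288.6) [ 406.3 -268.     0. ]
0 (478.5, 288.6) [ 409.2 -369.1    0. ]
0.02 (436.75, 220.7) [ 577.6 -259.    20. ]
0.02 (438.5, 288.6) [ 406.2 -263.1   20. ]
0.02 (478.5, 288.6) [ 409.  -362.5   20. ]
top orange 471.5909090909091 226.9848484848485 132
[ 548.5 -312.3  130. ]
[ 546.4 -307.5  145. ]
[ 545.1 -304.4  155. ]
scene orange 415.7708333333333 383.5 96
[ 546.5 -308.3  130. ]
[ 540.4 -313.6  145. ]
[ 536.4 -317.2  155. ]
[array([450.9, 232.8])]
```

Label at (658, -36.5) mm, with its 74 mm length along world y. Size matches 74x44, and both cameras agree to 1 mm. The cradle is centred near (494, -316) with yaw about +1.5°, which puts home near (530, -315, 132). I'll move above it and check with the wrist camera.

step_arm([
  [21, 16, 7, 0, 0, -0.0115],
  [21, 16, 7, 0, 0, -0.0115],
  [21, 16, 7, 0, 0, -0.0115],
  [21, 16, 7, 0, 0, -0.0115],
  [21, 16, 7, 0, 0, -0.0115],
  [21, 16, 7, 0, 0, -0.0115],
  [21, 16, 7, 0, 0, -0.0115],
  [21, 16, 7, 0, 0, -0.0115],
  [21, 16, 7, 0, 0, -0.0115],
  [21, 16, 7, 0, 0, -0.0115],
  [21, 16, 7, 0, 0, -0.0115],
  [21, 16, 7, 0, 0, -0.0115],
  [21, 16, 7, 0, 0, -0.0115],
  [21, 16, 7, 0, 0, -0.0115],
  [21, 16, 7, 0, 0, -0.0115],
  [21, 16, 7, 0, 0, -0.0115],
  [21, 16, 7, 0, 0, -0.0115],
  [21, 16, 7, 0, 0, -0.0115],
  [0, 0, 0, 0, 0, 0],
  [0, 0, 0, 0, 0, 0],
], gripper=1)

```text
clock: 1.77
position: [0.5228, -0.3187, 0.3257]
ee_rot: [-3.141, -0.044, 0.0]
force: [-0.1, -0.8, -0.6]
width: 0.999
gripper_force: 0.0
```

Run:
```python
from h import *
from cell import observe
from scipy.spatial.transform import Rotation as R
s=observe();c=cal("wrist");im=cams.get_image("wrist")
print(s["clock"],s["position"],R.from_rotvec(s["ee_rot"]).as_matrix().round(3).tolist())
f,cx,cy,T=c;print("cam at",-T[:3,:3].T@T[:3,3],"look",-T[2,:3],f,cx,cy)
np.save("wc.npy",np.array([f,cx,cy,*T.ravel()]))
cv2.imwrite("pics/wrist1.png",im[:,:,::-1])
y=np.radians(1.5);C=np.array([.494,-.316,0])
Z=np.array([[np.cos(y),-np.sin(y),0],[np.sin(y),np.cos(y),0],[0,0,1]])
for p in [(.088,.052,.0),(.088,-.052,0),(-.088,.052,0),(-.088,-.052,0),(.036,.024,.157),(.036,-.024,.157),(.067,.031,.052),(.067,-.031,.052),(-.084,.0165,.089),(-.084,-.0165,.089)]: print(p,proj(c,C+Z@np.array(p)))
```

```text
1.7667 [ 0.52278768 -0.31865815  0.3256709 ] [[1.0, 0.028, -0.0], [0.028, -1.0, 0.001], [-0.0, -0.001, -1.0]]
cam at [ 0.59858017 -0.31583188  0.51016759] look [-0.28177759 -0.00708705 -0.95945358] 330.7831167166128 312.56706082320403 242.42198037166705
(0.088, 0.052, 0.0) [276.3 156.7]
(0.088, -0.052, 0) [345.9 156.8]
(-0.088, 0.052, 0) [279.4 267.3]
(-0.088, -0.052, 0) [342.7 267.4]
(0.036, 0.024, 0.157) [288.2 211.2]
(0.036, -0.024, 0.157) [332.5 211.3]
(0.067, 0.031, 0.052) [288.1 174. ]
(0.067, -0.031, 0.052) [333.7 174. ]
(-0.084, 0.0165, 0.089) [298.8 287.4]
(-0.084, -0.0165, 0.089) [322.7 287.4]
```

View pics/wrist1.png

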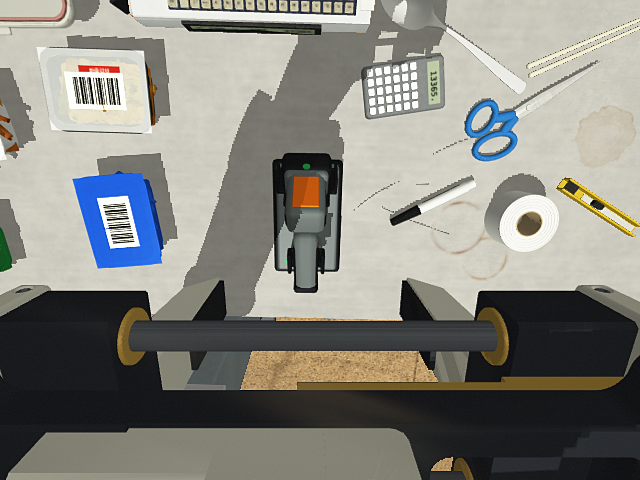

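The wrist view shows the cradle base corners near (274,155), (342,155), (275,270), (337,270) and the handle end at (305,292), a few pixels off my model. Enlarging to refine.

Run:
```python
import cv2,numpy as np
a=cv2.imread("pics/wrist1.png")[148:298,258:358]
o=cv2.resize(a,None,fx=4,fy=4,interpolation=cv2.INTER_CUBIC)
g=np.clip(o.astype(float)*1.6,0,255).astype(np.uint8)
cv2.imwrite("pics/crop2.png",np.hstack([o[:,:390],g[:,:390]]))
```

```text
(no output)
```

View pics/crop2.png

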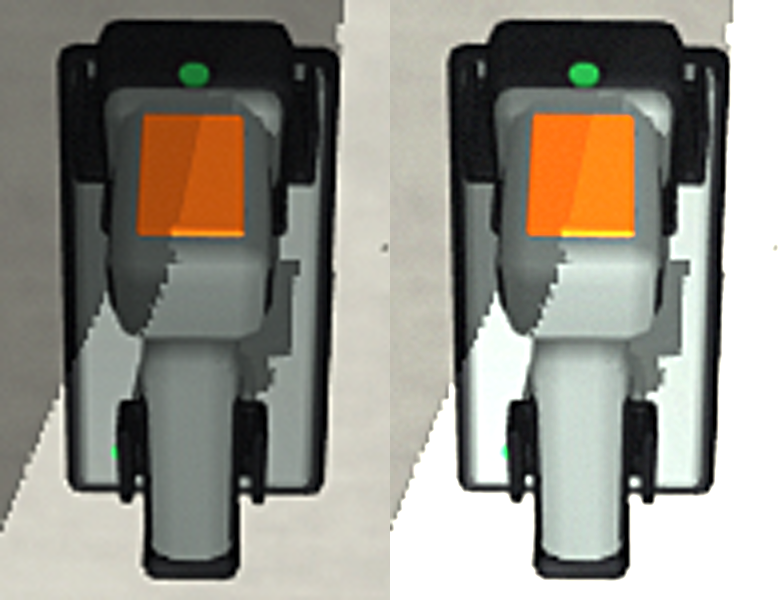

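Run:
```python
from h import *
w=np.load("wc.npy");c=(w[0],w[1],w[2],w[3:].reshape(4,4))
for z in (0,.01,.02):
    P=np.array([ray(c,*q,z)[:2] for q in [(272.5,159.2),(343,159.2),(275.5,270.5),(339.5,270.5)]])*1e3
    print(z,P.round(1).tolist(),P.mean(0))
for n,u,z in [("head",305.4,.15),("nose top",306.1,.1),("handle",306,.1)]: print(n,ray(c,u,{"head":215,"nose top":172,"handle":285}[n],z)*1e3)
im=cv2.imread("pics/wrist1.png")[60:115,60:130];h=cv2.cvtColor(im,cv2.COLOR_BGR2HSV)
m=((h[...,2]>225)&(h[...,1]<20)).astype(np.uint8);m=cv2.morphologyEx(m,cv2.MORPH_OPEN,np.ones((2,2)));m=cv2.morphologyEx(m,cv2.MORPH_CLOSE,np.ones((7,7)))
k,l,st,ce=cv2.connectedComponentsWithStats(m);i=1+np.argmax(st[1:,4]);v,u=np.nonzero(l==i)
P=np.array([ray(c,a+60,b+60,.047)[:2]*1e3 for a,b in zip(u,v)],np.float32);print("label",ce[i]+60,P.mean(0),cv2.minAreaRect(P))
```

```text
0 [[576.9, -256.0], [579.8, -361.5], [398.8, -259.9], [401.8, -365.3]] [ 489.31258856 -310.68345135]
0.01 [[577.3, -257.2], [580.2, -360.6], [402.7, -260.9], [405.6, -364.4]] [ 491.45438628 -310.7843678 ]
0.02 [[577.7, -258.4], [580.5, -359.7], [406.6, -262.0], [409.5, -363.4]] [ 493.59618401 -310.88528425]
head [ 524.2337587  -309.67525609  150.        ]
nose top [ 567.14170427 -308.51783392  100.        ]
handle [ 418.28788329 -311.70047351  100.        ]
label [98.15333883 92.76751855] [655.59717  -37.485104] ((655.1321411132812, -37.15048599243164), (78.5863265991211, 47.68613052368164), 89.40813446044922)
```

Wrist: cradle centre about (492, -311), yaw 1.5°, label (655, -37), agreeing with the top view to 3 mm. Grasp target TCP is (528, -310.5, 113).

step_arm([
  [2.7, 4, -20, 0, 0, 0],
  [2.7, 4, -20, 0, 0, 0],
  [0, 0, -25, 0, 0, 0],
  [0, 0, -25, 0, 0, 0],
  [0, 0, -25, 0, 0, 0],
  [0, 0, -25, 0, 0, 0],
  [0, 0, -22, 0, 0, 0],
  [0, 0, -20, 0, 0, 0],
  [0, 0, -15, 0, 0, 0],
  [0, 0, -10, 0, 0, 0],
  [0, 0, -5, 0, 0, 0],
  [0, 0, 0, 0, 0, 0],
  [0, 0, 0, 0, 0, 0],
  [0, 0, 0, 0, 0, 0],
], gripper=1)

```text
clock: 2.98
position: [0.5275, -0.3128, 0.1151]
ee_rot: [3.14, 0.038, 0.002]
force: [0.7, 1.0, 0.2]
width: 1.001
gripper_force: 0.0
```

step_arm([
  [0, 2, -2, 0, 0, 0],
  [0, 0, 0, 0, 0, 0],
  [0, 0, 0, 0, 0, 0],
  [0, 0, 0, 0, 0, 0],
  [0, 0, 0, 0, 0, 0],
  [0, 0, 0, 0, 0, 0],
  [0, 0, 0, 0, 0, 0],
  [0, 0, 0, 0, 0, 0],
], gripper=0.3, force=25)

```text
clock: 3.65
position: [0.527, -0.3103, 0.1121]
ee_rot: [3.141, 0.039, 0.0]
force: [-0.1, -0.1, -0.2]
width: 0.502
gripper_force: 25.0
```

step_arm([
  [0, 0, 2, 0, 0, 0],
  [0, 0, 6, 0, 0, 0],
  [0, 0, 12, 0, 0, 0],
  [0, 0, 15, 0, 0, 0],
  [0, 0, 15, 0, 0, 0],
  [0, 0, 15, 0, 0, 0],
  [0, 0, 15, 0, 0, 0],
  [0, 0, 12, 0, 0, 0],
  [0, 0, 8, 0, 0, 0],
  [0, 0, 5, 0, 0, 0],
  [0, 0, 0, 0, 0, 0],
  [0, 0, 0, 0, 0, 0],
], gripper=0.3, force=45)

```text
clock: 4.65
position: [0.5268, -0.3102, 0.2169]
ee_rot: [-3.141, -0.039, 0.0]
force: [-0.3, 0.0, -2.4]
width: 0.495
gripper_force: 45.0
```

Run:
```python
from h import *
a=cams.get_image("wrist")[130:480,200:420];b=cams.get_image("scene")[290:480,300:470]
o=np.zeros((570,760,3),np.uint8);A=cv2.resize(a,None,fx=1.6,fy=1.6);B=cv2.resize(b,None,fx=2.3,fy=2.3,interpolation=2)
o[:A.shape[0],:A.shape[1]]=A;o[:B.shape[0],360:360+B.shape[1]]=B
cv2.imwrite("pics/lift.png",o[:,:,::-1])
```

```text
(no output)
```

View pics/lift.png

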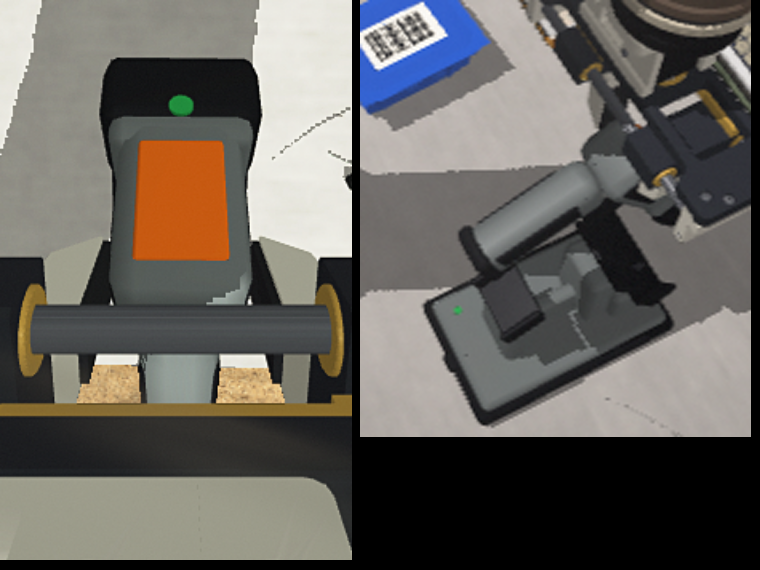

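The scanner (2.4 N, matching 240 g) is held between the pads; the cradle is empty below and slope looks unchanged. Moving to the scan pose.

step_arm([
  [0.5, 5, 0, 0, 0, 0],
  [0.5, 10, 0, 0, 0, 0],
  [0.5, 15, 0, 0, 0, 0],
  [0.5, 20, 0, 0, 0, 0],
  [1, 22, 0, 0, 0, 0],
  [1, 25, 0, 0, 0, 0],
  [1, 25, 0, 0, 0, 0],
  [1, 25, -5, 0, 0, 0],
  [1, 25, -5, 0, 0, 0],
  [1, 25, -5, 0, 0, 0],
  [0.5, 22, -5, 0, 0, 0],
  [0.5, 20, -5, 0, 0, 0],
  [0.5, 15, -5, 0, 0, 0],
  [0.5, 10, -5, 0, 0, 0],
  [0.5, 7, -5, 0, 0, 0],
  [0, 0, 0, 0, 0, 0],
  [0, 0, 0, 0, 0, 0],
  [0, 0, 0, 0, 0, 0],
])

```text
clock: 6.25
position: [0.5375, -0.0404, 0.1772]
ee_rot: [3.141, 0.037, 0.0]
force: [0.0, 0.5, -2.2]
width: 0.497
gripper_force: 45.0
```

Run:
```python
from h import *
from cell import observe
s=observe();c=cal("wrist");print(s["clock"],s["position"],s["force"])
im=cams.get_image("wrist");c2=cal("scene");im2=cams.get_image("scene")
eye=s["position"]+np.array([.0495,.0005,-.046]);lab=np.array([.657,-.037,.047]);d=lab-eye;print("eye",eye,"d",np.linalg.norm(d),np.degrees(np.arctan2(-d[2],d[0])))
print(proj(c,eye),proj(c,lab),proj(c2,eye),proj(c2,lab))
b=im2[200:340,290:450];o=np.vstack([cv2.resize(im[:320],None,fx=.9,fy=.9)]);B=cv2.resize(b,None,fx=1.9,fy=1.9)
q=np.zeros((570,640,3),np.uint8);q[:288,:576]=o;q[290:290+B.shape[0],:B.shape[1]]=B
cv2.imwrite("pics/scan.png",q[:,:,::-1])
```

```text
6.25 [ 0.53751205 -0.0404432   0.17715313] [ 0.0459297   0.5034422  -2.21671899]
eye [ 0.58701205 -0.0399432   0.13115313] d 0.10949303761367812 50.25059402439498
[314.7 185. ] [312.7  93.2] [362.8 263.3] [387.4 276.6]
```

View pics/scan.png

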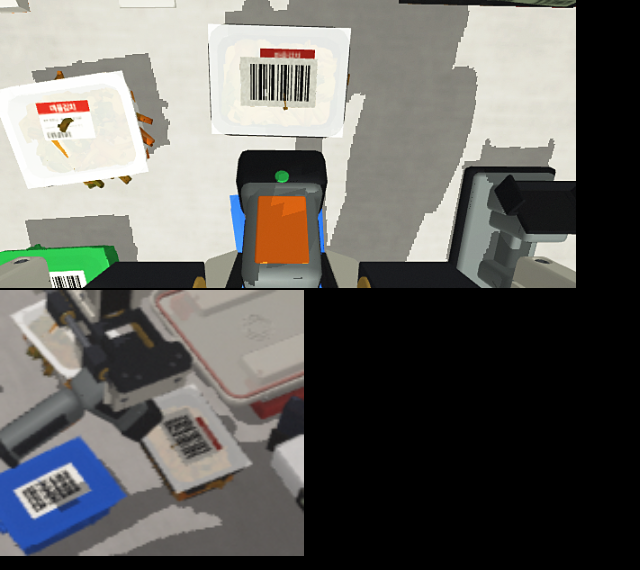

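The nose stands about 11 cm short of the label (label centre at wrist px ~(309,91), predicted (313,93)), so the aim is within about 4 mm. I'll nudge it and hold steady.

step_arm([
  [0.5, 3, 0, 0, 0, 0],
  [0, 0, 0, 0, 0, 0],
  [0, 0, 0, 0, 0, 0],
  [0, 0, 0, 0, 0, 0],
  [0, 0, 0, 0, 0, 0],
  [0, 0, 0, 0, 0, 0],
  [0, 0, 0, 0, 0, 0],
  [0, 0, 0, 0, 0, 0],
  [0, 0, 0, 0, 0, 0],
  [0, 0, 0, 0, 0, 0],
  [0, 0, 0, 0, 0, 0],
  [0, 0, 0, 0, 0, 0],
  [0, 0, 0, 0, 0, 0],
  [0, 0, 0, 0, 0, 0],
  [0, 0, 0, 0, 0, 0],
  [0, 0, 0, 0, 0, 0],
  [0, 0, 0, 0, 0, 0],
  [0, 0, 0, 0, 0, 0],
  [0, 0, 0, 0, 0, 0],
  [0, 0, 0, 0, 0, 0],
])

```text
clock: 8.02
position: [0.538, -0.0363, 0.1771]
ee_rot: [3.141, 0.039, 0.0]
force: [-0.0, -0.1, -2.4]
width: 0.499
gripper_force: 45.0
```

step_arm([
  [-0.5, -5, 5, 0, 0, 0],
  [-0.5, -10, 5, 0, 0, 0],
  [-0.5, -15, 5, 0, 0, 0],
  [-0.5, -20, 5, 0, 0, 0],
  [-1, -22, 5, 0, 0, 0],
  [-1, -25, 5, 0, 0, 0],
  [-1, -25, 5, 0, 0, 0],
  [-1, -25, 5, 0, 0, 0],
  [-1, -25, 0, 0, 0, 0],
  [-1, -25, 0, 0, 0, 0],
  [-0.5, -22, 0, 0, 0, 0],
  [-0.5, -20, 0, 0, 0, 0],
  [-0.5, -15, 0, 0, 0, 0],
  [-0.5, -10, 0, 0, 0, 0],
  [-0.5, -7, 0, 0, 0, 0],
  [0, 0, 0, 0, 0, 0],
  [0, 0, 0, 0, 0, 0],
  [0, 0, 0, 0, 0, 0],
])

```text
clock: 9.52
position: [0.5279, -0.3058, 0.2171]
ee_rot: [-3.141, -0.041, -0.0]
force: [-0.1, 1.0, -2.3]
width: 0.493
gripper_force: 45.0
```

step_arm([
  [-0.5, -3, 0, 0, 0, 0],
  [0, 0, 0, 0, 0, 0],
  [0, 0, 0, 0, 0, 0],
  [0, 0, 0, 0, 0, 0],
])

```text
clock: 9.85
position: [0.5271, -0.31, 0.2171]
ee_rot: [-3.141, -0.039, -0.0]
force: [0.0, 0.6, -2.8]
width: 0.496
gripper_force: 45.0
```

Run:
```python
from cell import observe,cams
import numpy as np
P=[]
for i in range(6):
    s=observe();P.append(s["position"]);cams.get_image("top")
print(np.mean(P,0),np.std(P,0),s["ee_rot"])
```

```text
[ 0.5270116  -0.31011484  0.21706247] [3.57855117e-05 8.30409628e-05 1.66702389e-05] [ 3.14132709e+00  3.89482690e-02 -1.47337682e-05]
```

Back exactly above the grasp place. Lowering, with the last few mm slow.

step_arm([
  [0, 0, -5, 0, 0, 0],
  [0, 0, -10, 0, 0, 0],
  [0, 0, -15, 0, 0, 0],
  [0, 0, -15, 0, 0, 0],
  [0, 0, -15, 0, 0, 0],
  [0, 0, -12, 0, 0, 0],
  [0, 0, -10, 0, 0, 0],
  [0, 0, -8, 0, 0, 0],
  [0, 0, -5, 0, 0, 0],
  [0, 0, -3, 0, 0, 0],
  [0, 0, -2, 0, 0, 0],
  [0, 0, 0, 0, 0, 0],
  [0, 0, 0, 0, 0, 0],
])

```text
clock: 11.23
position: [0.5273, -0.3105, 0.1175]
ee_rot: [3.141, 0.039, 0.001]
force: [0.3, 0.0, -2.2]
width: 0.498
gripper_force: 45.0
```

step_arm([
  [0, 0, -1, 0, 0, 0],
  [0, 0, -1, 0, 0, 0],
  [0, 0, -1, 0, 0, 0],
  [0, 0, -1, 0, 0, 0],
  [0, 0, -1, 0, 0, 0],
  [0, 0, 0, 0, 0, 0],
  [0, 0, 0, 0, 0, 0],
  [0, 0, 0, 0, 0, 0],
])

```text
clock: 11.9
position: [0.527, -0.3103, 0.1121]
ee_rot: [3.141, 0.039, 0.0]
force: [-0.2, -0.7, -1.7]
width: 0.491
gripper_force: 45.0
```

step_arm([
  [0, 0, -0.5, 0, 0, 0],
  [0, 0, -0.5, 0, 0, 0],
  [0, 0, 0, 0, 0, 0],
  [0, 0, 0, 0, 0, 0],
  [0, 0, 0, 0, 0, 0],
])

```text
clock: 12.32
position: [0.5272, -0.3103, 0.1119]
ee_rot: [3.141, 0.039, 0.001]
force: [-1.6, 2.5, 6.1]
width: 0.498
gripper_force: 45.0
```

Contact upward (+8 N) at the original height: it is resting in the cradle. Releasing, first with a light grip.

step_arm([
  [0, 0, 0, 0, 0, 0],
  [0, 0, 0, 0, 0, 0],
  [0, 0, 0, 0, 0, 0],
], force=4)

```text
clock: 12.57
position: [0.5274, -0.3102, 0.1118]
ee_rot: [3.141, 0.039, 0.001]
force: [-2.1, 2.0, 6.6]
width: 0.504
gripper_force: 4.0
```

step_arm([
  [0, 0, 0, 0, 0, 0],
  [0, 0, 0, 0, 0, 0],
  [0, 0, 0, 0, 0, 0],
  [0, 0, 0, 0, 0, 0],
  [0, 0, 0, 0, 0, 0],
  [0, 0, 0, 0, 0, 0],
  [0, 0, 0, 0, 0, 0],
  [0, 0, 0, 0, 0, 0],
], gripper=1)

```text
clock: 13.23
position: [0.527, -0.3103, 0.111]
ee_rot: [3.141, 0.039, -0.0]
force: [0.0, 0.6, 1.0]
width: 0.988
gripper_force: 0.0
```

step_arm([
  [0, 0, 3, 0, 0, 0],
  [0, 0, 10, 0, 0, 0],
  [0, 0, 20, 0, 0, 0],
  [0, 0, 25, 0, 0, 0],
  [0, 0, 25, 0, 0, 0],
  [0, 0, 25, 0, 0, 0],
  [0, 0, 25, 0, 0, 0],
  [0, 0, 25, 0, 0, 0],
  [-2.7, -4, 25, 0, 0, 0],
  [-2.7, -4, 25, 0, 0, 0],
  [0, 0, 5, 0, 0, 0],
  [0, 0, 0, 0, 0, 0],
  [0, 0, 0, 0, 0, 0],
  [0, 0, 0, 0, 0, 0],
])

```text
clock: 14.4
position: [0.5211, -0.3177, 0.323]
ee_rot: [-3.14, -0.039, 0.002]
force: [-0.4, 0.5, -0.6]
width: 0.999
gripper_force: 0.0
```

Run:
```python
from h import *
im=cams.get_image("wrist")[:,:,::-1];cv2.imwrite("pics/wrist2.png",im)
a=cv2.imread("pics/wrist1.png")[148:298,258:358]
f=lambda x:cv2.resize(x,None,fx=3.9,fy=3.9,interpolation=cv2.INTER_CUBIC)
cv2.imwrite("pics/end.png",np.hstack([f(a),f(im[148:298,258:358])]))
```

```text
(no output)
```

View pics/end.png

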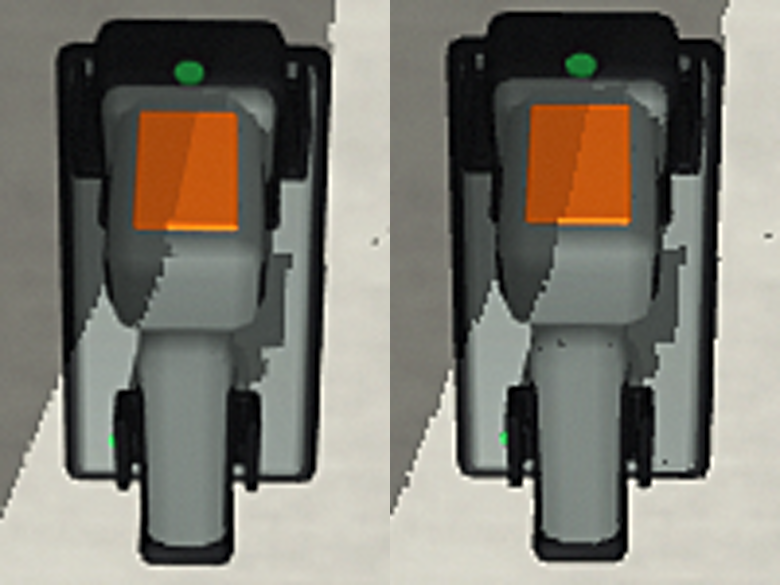

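The before (left) and after (right) views match; the scanner is seated in the cradle as it was, apart from the small camera shift. Handing in.

```bash
python3 -c "
from cell import job;print(job.sign_off())"
```

```text
the job is handed in; nothing more can be done
None
```

I held the scanner steady about 11 cm from the black tray's label for about 1.5 s, then laid it back in its cradle and released it once it rested there; no tray was touched. The job is handed in, at about 14.5 s on the robot's clock, but sign-off returned no verdict.

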